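# Let the red sauce jar out of the counter dispenser

## Task

Serve the red sauce jar: press down the white paddle of its lane with the fingertips so that the blue gate at the lever's other end lifts, keep it down until the red jar has rolled into the yellow pick-up tray, then let the paddle come up so that the gate shuts. Work only that paddle: do not touch the jars or the gates, leave the other lane shut with the green jar in it, and do not disturb the other things on the counter.

Things in the scene. Friction and masses are not known exactly. Their poses are not given: they have to be found in the camera images.
- dispenser: Two-lane steel jar dispenser fixed to the counter, its place and direction vary. 360 mm along x, 212 mm wide, 120 mm high. Origin on the counter; x points down the lanes from paddles to tray. Lane centres at y = +50 (left) and -50 mm (right). Lever pivots at x = -60 mm, 110 mm high; paddles at x = -170 mm; shut gates at x = +37 mm. The lanes slope down 10 degrees to +x.
- tray (a point): Middle of the yellow floor of the pick-up tray shared by both lanes: 108 mm on the +x side of the dispenser's origin, 17 mm high. The tray is 87 mm long (x) and 200 mm wide (y), sloping on to a front lip 44 mm high; a jar at rest in it has its centre about 17 mm farther along x, about 40 mm high.
- paddle_left (a point): Centre of the upper face of the left lever's white paddle, 50 mm (dispenser's x) by 42 mm (y), 6 mm thick, level at rest, 116 mm above the counter, 110 mm on the -x side of the pivot. It drops 53 mm at the full stop (about 40 mm is needed to let a jar out). Takes about 1 N to start and 3 N at the stop. Nothing is under it but the 5 mm base plate.
- lever_left (a joint): Rocking lever of the left lane (+y side of the dispenser). Angle in rad: 0 = paddle up, gate shut (as it rests); it grows as the paddle is pressed down, to a stop at 0.5. The lane is free for a jar from about 0.35. A spring brings it back to 0 when let go.
- gate_left (a point): Centre of the blue flap of the left lane, 36 mm wide, 62 mm high, 4 mm thick, hanging from the far end of the left lever; this point is its centre, 76 mm above the counter when shut, 97 mm on the +x side of the pivot. It swings up and outward as the paddle goes down.
- paddle_right (a point): Centre of the upper face of the right lever's white paddle, 50 mm (dispenser's x) by 42 mm (y), 6 mm thick, level at rest, 116 mm above the counter, 110 mm on the -x side of the pivot. It drops 53 mm at the full stop (about 40 mm is needed to let a jar out). Takes about 1 N to start and 3 N at the stop. Nothing is under it but the 5 mm base plate.
- lever_right (a joint): Rocking lever of the right lane (-y side of the dispenser). Angle in rad: 0 = paddle up, gate shut (as it rests); it grows as the paddle is pressed down, to a stop at 0.5. The lane is free for a jar from about 0.35. A spring brings it back to 0 when let go.
- gate_right (a point): Centre of the blue flap of the right lane, 36 mm wide, 62 mm high, 4 mm thick, hanging from the far end of the right lever; this point is its centre, 76 mm above the counter when shut, 97 mm on the +x side of the pivot. It swings up and outward as the paddle goes down.
- jar_red_center (a point): Centre of the small red sauce jar with a white lid, 50 mm in diameter and 62 mm long, about 120 g, lying on its side across its lane (its long axis along the dispenser's y) and leaning on the shut gate. Which lane it is in varies; its y in the dispenser's frame is about +50 mm (left lane) or -50 mm (right lane).
- jar_green_center (a point): Centre of the small green sauce jar with a white lid, 50 mm in diameter and 62 mm long, about 120 g, lying on its side across its lane (its long axis along the dispenser's y) and leaning on the shut gate. Which lane it is in varies; its y in the dispenser's frame is about +50 mm (left lane) or -50 mm (right lane).
- shaker: Loose steel shaker, 44 mm across, 84 mm tall, standing beside the dispenser; origin under its centre. Leave alone.
- spare_jar: Loose cream-coloured sauce jar, 50 mm across, 62 mm tall, standing beside the dispenser; origin under its centre. Leave alone.
- steel_cup: Loose metal cup, 72 mm across, 80 mm tall; origin under its centre. Leave alone.
- squeeze_bottle: Loose yellow bottle with red cap, 56 mm across, 170 mm tall; origin under its centre. Leave alone.
- bowl: Loose white bowl, 120 mm across, 45 mm high; origin under its centre. Leave alone.
- spoon: Loose spoon lying on the counter, under 30 mm high; origin under its middle. Leave alone.

How it is judged:
On the way, in this order (a step that is already met when the one before it is completed fails the run):
1. the paddle of the red jar's lane is pressed down with the fingers and its gate is rising (((y of jar_green_center in the frame of dispenser below 0 m and value of joint lever_left above 0.2 rad and contact force between the fingers and lever_left_c1 above 0.3 N) or (y of jar_green_center in the frame of dispenser above 0 m and value of joint lever_right above 0.2 rad and contact force between the fingers and lever_right_c1 above 0.3 N))), for 0.05 s.
2. the red jar has rolled into the pick-up tray while the paddle is still down (x of jar_red_center in the frame of dispenser between 0.095 and 0.15 m and z of jar_red_center in the frame of dispenser below 0.055 m and ((y of jar_green_center in the frame of dispenser below 0 m and value of joint lever_left above 0.15 rad) or (y of jar_green_center in the frame of dispenser above 0 m and value of joint lever_right above 0.15 rad))), for 0.05 s.
At the end, for the whole second after the job is handed in: The red jar lies at rest in the pick-up tray (centre 95 to 150 mm along x from the dispenser's origin, under 55 mm high, between the side walls), both levers are back within 0.05 rad of shut, the green jar is within 20 mm of where it was, and every bystander within 30 mm of its start (x of jar_red_center in the frame of dispenser between 0.095 and 0.15 m and z of jar_red_center in the frame of dispenser below 0.055 m and y of jar_red_center in the frame of dispenser between -0.1 and 0.1 m and linear speed of jar_red below 0.03 m/s and value of joint each of lever_left, lever_right below 0.05 rad and distance of jar_green_center from where it was at the start of the episode below 0.02 m and distance of each of shaker, spare_jar, steel_cup, squeeze_bottle, bowl, spoon from where it was at the start of the episode below 0.03 m); the robot touches nothing.
It fails at once if the lever of the green jar's lane is worked (over 0.12 rad) ((y of jar_green_center in the frame of dispenser below 0 m and value of joint lever_right above 0.12 rad) or (y of jar_green_center in the frame of dispenser above 0 m and value of joint lever_left above 0.12 rad)).
It fails at once if the green jar is let out or shifted by more than 20 mm (distance of jar_green_center from where it was at the start of the episode above 0.02 m).
It fails at once if the robot touches a jar, or a jar is lifted (contact force between any of the fingers, the arm and jar_red above 0.5 N or contact force between any of the fingers, the arm and jar_green above 0.5 N or height (world z) of any of jar_red_center, jar_green_center above 0.11 m).
It fails at once if the robot moves a gate directly (contact force between any of the fingers, the arm and lever_left_c2 above 1 N or contact force between any of the fingers, the arm and lever_right_c2 above 1 N).
It fails at once if a bystander is moved more than 30 mm (distance of any of shaker, spare_jar, steel_cup, squeeze_bottle, bowl, spoon from where it was at the start of the episode above 0.03 m).
It also fails if it takes over 32 s, if anything falls off the work surface, if the arm or the gripper's body presses on something with over 40 N, if the wrist force passes 120 N, or if a joint passes its speed limit or range.

## Robot

A 7-joint arm with a two-finger parallel gripper is mounted at the origin on the work surface. World frame = base frame: x ahead of the robot, y to its left, z up, the work surface at z = 0. Lengths are in m, angles in rad, forces in N, time in s.
With the tool pointing down it reaches from about 0.35 to 0.9 m from the base axis. Payload 8.1 kg.
Tool frame: the origin (TCP) lies at the centre of the arm's flange, where the gripper is bolted on; the fingertips stand 178 mm ahead of it and the grasp point (between the pads) lies 159 mm ahead of it; x points along the fingers, z is the direction in which the jaws open and shut, and the axes are right-handed (so a half turn about x gives the same grasp; the last joint's range is limited). The gripper opens to 92 mm and grips with 3 to 60 N. Pads are 19 mm wide; open, the fingers measure 130 mm over their backs; the gripper's body (75 mm by 190 mm) begins 47 mm behind the grasp point.
Start: joints at [-1.207, 0.434, 0.025, 1.573, -0.012, 1.134, -0.075], TCP at [0.281, 0.558, 0.405] pointing down, gripper open.
Joint ranges: [-2.62, 2.62], [-0.44, 2.09], [-1.27, 1.32], [0.08, 2.57], [-1.32, 4.46], [0.12, 2], [-2.74, 2.74]. Speed limits (rad/s): [2.22, 2.22, 3.01, 3.01, 3.14, 3.14, 3.14].

## Interface

Orientations are given as a rotation vector (axis times angle).
In Python, from cell import arm, get_image, search_frame, pinpoint gives the robot as it stands.
- The arm moves only by the tool arm_command, never from a script. Its argument "motion" is a list of rows, each a list of 7 numbers: the finger opening in mm, from 0 to 91.8, then the shift along the tool's x, y, z in mm, then the turn, a rotation vector about the tool's x, y, z in degrees. In form: [[fingers, x, y, z, ax, ay, az], ...]. A call has 1 to 5 rows; each row shifts and turns the commanded pose from where the row before left it, along the tool's axes as they then stand; what a row does not reach is not made up. A row lasts 1/8 s, in which the tool goes at most 62.5 mm and 10.7 degrees, less where a joint would pass 70% of its speed; a pose out of reach is approached as far as the arm can. A call with a gripper value outside its range is refused whole. The fingers move at their own pace and stop on an object; "newtons" is the grip in N (left out, the last holds). Time passes only in rows, so rows that do not move let the fingers close. It gives the time, the measured TCP pose, the force and the opening at its end, in the units of the state.
- arm.observe(): the state, without advancing time (a new reading comes with each control period).
- get_image(name): name is "scene" or "top" or "wrist"; returns a dict with "frame" (400x640x3 uint8, red, green, blue), "range_z" (400x640 float32, m along the optical axis (not along the pixel's ray), 0 where there is no reading), "K" (3x3 intrinsics, pixels), "origin" and "rotation" of the camera in the world; the wrist camera has in their place "tool_from_camera" (4x4, takes a point from camera to tool coordinates, whose origin is the TCP and whose axes are the tool frame's). Camera axes: x right, y down, z forward; pixel columns grow to the right and rows downward; lengths in m; the calibration is good to about 2 mm. A picture is of the moment at which its call begins: read the wrist's pose just before it.
- arm.sign_off(): hands the job in, once; it reports no verdict.
Trained networks look in the newest picture that a camera, given by its name, has taken for a name from the list of things; names that differ only in an ending like _2 or _b are one class to them, and where a whole thing is asked for, a point or a joint stands for the part that bears it (a point fixed in the world has none). Each returns a list of dicts, best first, with "p" (0 to 1); they miss things now and then, are a little off and sometimes report something else, mostly with a low value. They report only what shows in the picture. A call takes as long as a camera call.
- search_frame(camera, target): "point" ([x, y, z] in m, in world coordinates, good to about 4 mm: the middle of the surface that is visible of it).
- pinpoint(camera, target): "point" ([x, y, z] in m, in world coordinates, good to about 4 mm: a listed point, or the origin of a listed thing).
The state is a dict: "clock": time; "joints": joint angles; "dq": joint speeds; "joint_efforts": joint torques, N m; "position": TCP position; "ee_rot": TCP orientation; "force": force on the tool from outside, world axes, zero at the start; "ft_torque": the same for the moment, N m; "width": opening from 0.0 (shut) to 1.0 (fully open).
Only numpy, scipy, OpenCV 4.12 (cv2) and the standard library are available. Lean on these libraries where they do the work, as an engineer would, in place of code of your own. Each camera call takes 0.05 s, during which the arm holds its last target. There are 200 camera calls.

## Working session

There is one attempt and no reset: what is moved stays moved. The work goes in short steps, Python scripts to look and compute and a tool call to move; the robot and the scene stay as the last step left them, time stands still between calls to the robot, and variables do not carry over. Pictures are saved under pics/ and viewed, about 8 in all and at most 12, crops included, and the job is handed in when it is done.

Besides the shell and the picture viewer there is one more tool, called after "Request:" by a JSON object that holds its "api" and its "payload", one argument or row to a line. arm_command: Moves the arm, as the interface text tells. Its arguments: {"type":"object","properties":{"motion":{"type":"array"},"newtons":{"type":"number"}},"required":["motion"]}

```bash
mkdir -p pics
cat > h.py <<'E'
from cell import arm,get_image,search_frame,pinpoint
import numpy as np,cv2
from scipy.spatial.transform import Rotation as R
E
python3 - <<'E'
from h import *
s=arm.observe();print(s['clock'],s['position'],s['ee_rot'],s['force'],s['width']);print(R.from_rotvec(s['ee_rot']).as_matrix().round(3))
for c in ['scene','top']:
    d=get_image(c);cv2.imwrite(f'pics/{c}0.png',d['frame'][:,:,::-1])
    for n in ['dispenser','tray','paddle_left','paddle_right','gate_left','gate_right','jar_red_center','jar_green_center','shaker','spare_jar','steel_cup','squeeze_bottle','bowl','spoon']:
        print(c,n,[(np.round(r['point'],3).tolist(),round(r['p'],2)) for r in pinpoint(c,n)[:2]])
print(arm.observe()['clock'])
E
```

```text
0.0 [0.28115636 0.55792983 0.40394593] [-0.85978855  1.39586321  0.85826822] [-0.00937352 -0.41527127 -0.42880754] 1.002952346565397
[[-0.001 -0.893  0.45 ]
 [-0.001  0.45   0.893]
 [-1.    -0.    -0.002]]
scene dispenser [([0.621, -0.039, 0.002], 0.76)]
scene tray [([0.726, -0.029, 0.016], 0.83)]
scene paddle_left [([0.443, -0.014, 0.119], 0.74)]
scene paddle_right [([0.458, -0.108, 0.117], 0.73), ([0.579, 0.122, -0.001], 0.72)]
scene gate_left [([0.65, 0.016, 0.073], 0.68), ([0.467, 0.422, -0.003], 0.32)]
scene gate_right [([0.665, -0.086, 0.077], 0.7)]
scene jar_red_center [([0.625, 0.013, 0.065], 0.73)]
scene jar_green_center [([0.638, -0.095, 0.059], 0.48)]
scene shaker [([0.576, 0.118, -0.003], 0.59), ([0.728, -0.029, 0.014], 0.26)]
scene spare_jar [([0.582, -0.226, 0.001], 0.54)]
scene steel_cup [([0.464, 0.423, -0.002], 0.92)]
scene squeeze_bottle [([0.633, -0.459, -0.003], 0.74)]
scene bowl [([0.464, -0.447, -0.001], 0.98)]
scene spoon [([0.637, 0.435, -0.004], 0.96), ([0.459, -0.113, 0.118], 0.54)]
top dispenser [([0.621, -0.039, 0.0], 0.79), ([0.663, -0.086, 0.077], 0.46)]
top tray [([0.726, -0.022, 0.015], 0.73)]
top paddle_left [([0.448, -0.014, 0.112], 0.68)]
top paddle_right [([0.459, -0.112, 0.113], 0.78)]
top gate_left [([0.651, 0.011, 0.076], 0.95)]
top gate_right [([0.663, -0.087, 0.078], 0.89), ([0.625, 0.006, 0.059], 0.69)]
top jar_red_center [([0.623, 0.009, 0.059], 0.62)]
top jar_green_center [([0.635, -0.093, 0.063], 0.74)]
top shaker [([0.58, 0.126, -0.0], 0.66)]
top spare_jar [([0.586, -0.222, 0.001], 0.58), ([0.653, 0.01, 0.076], 0.53)]
top steel_cup [([0.461, 0.422, -0.001], 0.75), ([0.582, -0.223, 0.001], 0.38)]
top squeeze_bottle [([0.634, -0.452, 0.001], 0.84), ([0.581, 0.125, -0.0], 0.17)]
top bowl [([0.467, -0.445, -0.002], 0.58)]
top spoon [([0.639, 0.432, -0.0], 0.59), ([0.634, -0.088, 0.059], 0.58)]
1.5
```

View pics/top0.png

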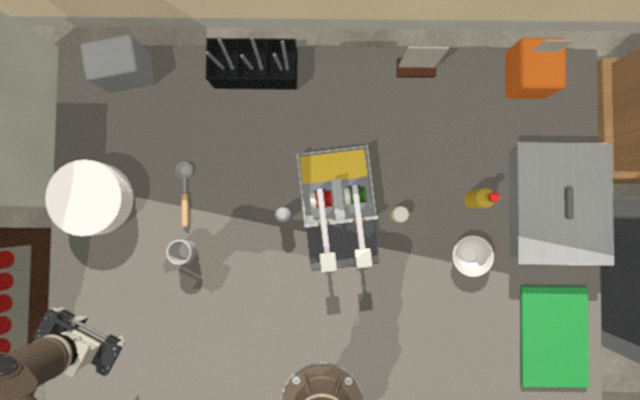

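View pics/scene0.png

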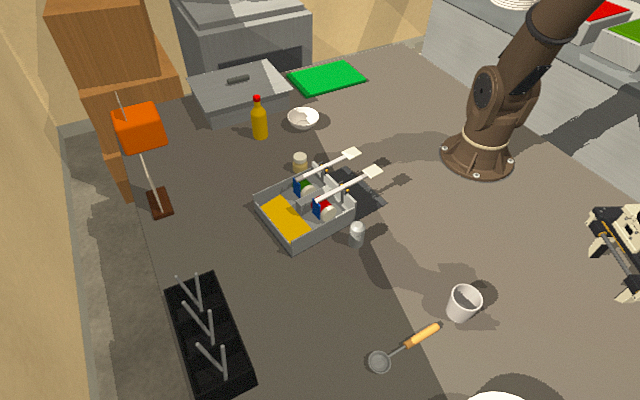

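The red jar is at (322,198) in the top view, which is the left (+y) lane. Its paddle is at (328,262), with yaw about 7°. Next I'll plan the approach with the fingers closed and the jaw axis along dispenser x.

```bash
cat >> h.py <<'E'
def plan(target,yaw,n):
    "rows to bring TCP to target, tool down, tool z at yaw; shift then turn per row"
    s=arm.observe();p=np.array(s['position']);M=R.from_rotvec(s['ee_rot'])
    c,t=np.cos(yaw),np.sin(yaw)
    T=R.from_matrix(np.array([[0,t,c],[0,-c,t],[-1,0,0]]))
    rv=(M.inv()*T).as_rotvec();d=np.array(target)-p
    print('err mm',(d*1e3).round(1),'turn deg',np.degrees(rv).round(2))
    for i in range(n):
        Mi=M*R.from_rotvec(rv*i/n)
        print([0]+(Mi.inv().apply(d/n)*1e3).round(0).tolist()+np.degrees(rv/n).round(1).tolist())
E
python3 - <<'E'
from h import *
# fit dispenser pose from averaged network points
m={(-170,50):(.4455,-.014),(-170,-50):(.4585,-.110),(37,50):(.6505,.0135),(37,-50):(.664,-.0865),(0,0):(.621,-.039),(108,0):(.726,-.0255)}
A=np.array(list(m))/1e3;B=np.array(list(m.values()));a=A-A.mean(0);b=B-B.mean(0)
yaw=np.arctan2((a[:,0]*b[:,1]-a[:,1]*b[:,0]).sum(),(a*b).sum());c,s=np.cos(yaw),np.sin(yaw);Q=np.array([[c,-s],[s,c]])
o=B.mean(0)-Q@A.mean(0);print(np.degrees(yaw),o,(1e3*(A@Q.T+o-B)).round(1).tolist())
t=Q@[-.175,.05]+o;print('target',t)
plan([*t,.38],yaw,10)
E
```

```text
7.44094942947566 [ 0.62036158 -0.04017305] [[-0.2, 1.4], [-0.2, -1.8], [0.1, 0.7], [-0.5, 1.5], [-0.6, -1.2], [1.5, -0.7]]
target [ 0.44036006 -0.01325736]Traceback (most recent call last):
  File "<stdin>", line 8, in <module>
  File "h.py", line 8, in plan
    T=R.from_matrix(np.array([[0,t,c],[0,-c,t],[-1,0,0]]))
  File "scipy/spatial/transform/_rotation.pyx", line 1143, in scipy.spatial.transform._rotation.Rotation.from_matrix
ValueError: Non-positive determinant (left-handed or null coordinate frame) in rotation matrix 0: [[ 0.          0.12950431  0.99157886]
 [ 0.         -0.99157886  0.12950431]
 [-1.          0.          0.        ]].
```

```bash
sed -i 's/\[\[0,t,c\],\[0,-c,t\]/[[0,-t,c],[0,c,t]/' h.py
python3 - <<'E'
from h import *
plan([.4404,-.0133,.38],np.radians(7.44),12)
E
```

```text
err mm [ 159.1 -571.4  -24.8] turn deg [55.81  0.   -0.  ]
[0, 2.0, -33.0, -37.0, 4.7, 0.0, -0.0]
[0, 2.0, -36.0, -34.0, 4.7, 0.0, -0.0]
[0, 2.0, -39.0, -31.0, 4.7, 0.0, -0.0]
[0, 2.0, -41.0, -27.0, 4.7, 0.0, -0.0]
[0, 2.0, -43.0, -24.0, 4.7, 0.0, -0.0]
[0, 2.0, -45.0, -20.0, 4.7, 0.0, -0.0]
[0, 2.0, -47.0, -17.0, 4.7, 0.0, -0.0]
[0, 2.0, -48.0, -13.0, 4.7, 0.0, -0.0]
[0, 2.0, -49.0, -9.0, 4.7, 0.0, -0.0]
[0, 2.0, -49.0, -5.0, 4.7, 0.0, -0.0]
[0, 2.0, -49.0, -1.0, 4.7, 0.0, -0.0]
[0, 2.0, -49.0, 3.0, 4.7, 0.0, -0.0]
```

Request:
{"api": "arm_command", "payload": {
  "motion": [
    [0,2,-33,-37,4.7,0,0],
    [0,2,-36,-34,4.7,0,0],
    [0,2,-39,-31,4.7,0,0],
    [0,2,-41,-27,4.7,0,0],
    [0,2,-43,-24,4.7,0,0]
  ]
}}

```text
clock: 2.12
position: [0.3469, 0.3181, 0.3949]
ee_rot: [-0.54, 1.502, 0.541]
force: [0.4, 0.3, -0.1]
width: 0.505
```

Request:
{"api": "arm_command", "payload": {
  "motion": [
    [0,2,-45,-20,4.7,0,0],
    [0,2,-47,-17,4.7,0,0],
    [0,2,-48,-13,4.7,0,0],
    [0,2,-49,-9,4.7,0,0],
    [0,2,-49,-5,4.7,0,0]
  ]
}}

```text
clock: 2.75
position: [0.4123, 0.0788, 0.385]
ee_rot: [-0.22, 1.558, 0.221]
force: [0.5, -0.6, -0.1]
width: 0.01
```

Request:
{"api": "arm_command", "payload": {
  "motion": [
    [0,2,-49,-1,4.7,0,0],
    [0,2,-49,3,4.7,0,0],
    [0,0,0,0,0,0,0]
  ]
}}

```text
clock: 3.12
position: [0.438, -0.0176, 0.381]
ee_rot: [-0.089, 1.568, 0.088]
force: [0.2, 0.2, -0.4]
width: 0.009
```

Run:
```python
from h import *
s=arm.observe();print(s['clock'],s['position'],s['width'],s['force'])
d=get_image('wrist');cv2.imwrite('pics/w1.png',d['frame'][:,:,::-1])
W=np.eye(4);W[:3,:3]=R.from_rotvec(s['ee_rot']).as_matrix();W[:3,3]=s['position']
print(d['tool_from_camera'].round(3).tolist())
for n in ['paddle_left','paddle_right']:
    print(n,[(np.round(r['point'],3).tolist(),round(r['p'],2)) for r in pinpoint('wrist',n)[:2]])
# white paddle surface from depth
C=W@d['tool_from_camera'];z=d['range_z'];v,u=np.mgrid[:400,:640];K=d['K']
P=np.stack([(u-K[0,2])/K[0,0]*z,(v-K[1,2])/K[1,1]*z,z,np.ones_like(z)],-1)@C.T
m=(z>0)&(abs(P[...,2]-.116)<.008)&(d['frame'].min(-1)>170)&(P[...,0]<.5)
n,l,st,ce=cv2.connectedComponentsWithStats(m.astype(np.uint8))
for i in range(1,n):
    if st[i,4]>300:
        q=P[l==i][:,:3];print(ce[i].round(),st[i,4],q.mean(0).round(4),cv2.minAreaRect((q[:,:2]*1e3).astype(np.float32)))
plan([.4404,-.0133,.31],np.radians(7.44),2)
```

```text
3.125 [ 0.43795864 -0.01764433  0.3809962 ] 0.008511967445709836 [ 0.1582069   0.19288848 -0.44603299]
[[-0.0, -0.273, 0.962, 0.019], [-0.001, -0.962, -0.273, 0.074], [1.0, -0.001, 0.0, -0.001], [0.0, 0.0, 0.0, 1.0]]
paddle_left [([0.446, -0.01, 0.116], 0.87)]
paddle_right [([0.46, -0.111, 0.116], 0.58)]
[338. 198.] 4531 [ 0.4508 -0.0105  0.1167] ((460.175048828125, -9.994668960571289), (81.00323486328125, 41.444801330566406), 7.592257976531982)
err mm [  2.9   0.3 -70.7] turn deg [-0.52 -0.   -0.02]
[0, 35.0, -0.0, 1.0, -0.3, -0.0, -0.0]
[0, 35.0, -0.0, 1.0, -0.3, -0.0, -0.0]
```

View pics/w1.png

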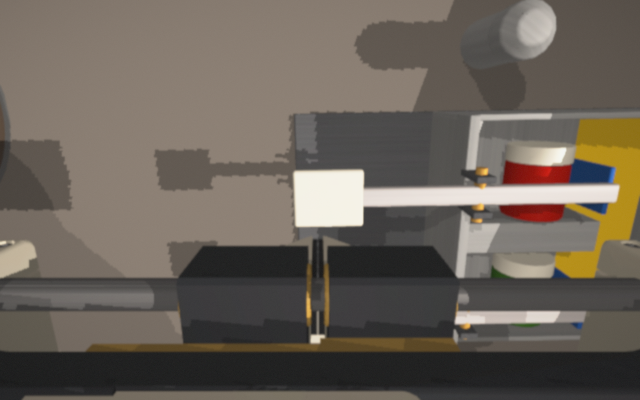

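The red jar is under the upper lever at (537,180), and its paddle at (328,198) measures (0.446, -0.010, 0.117), so the estimates agree. I'll go down onto it now.

Request:
{"api": "arm_command", "payload": {
  "motion": [
    [0,38,1,2,-0.5,0,0],
    [0,37,1,1,0,0,0],
    [0,0,0,0,0,0,0]
  ]
}}

```text
clock: 3.65
position: [0.4392, -0.0107, 0.3041]
ee_rot: [-0.103, 1.573, 0.102]
force: [-0.4, -0.6, 0.7]
width: 0.008
```

Request:
{"api": "arm_command", "payload": {
  "motion": [
    [0,12,0,0,0,0,0],
    [0,14,0,0,0,0,0],
    [0,14,0,0,0,0,0],
    [0,14,0,0,0,0,0],
    [0,0,0,0,0,0,0]
  ]
}}

```text
clock: 4.28
position: [0.4398, -0.0121, 0.2507]
ee_rot: [-0.101, 1.571, 0.1]
force: [-0.7, 0.6, 1.5]
width: 0.002
```

Run:
```python
from h import *
s=arm.observe();print(s['clock'],s['position'],s['force'])
for c in ['top','scene']:
  d=get_image(c);cv2.imwrite(f'pics/{c}2.png',cv2.resize(d['frame'][100:300,200:440,::-1],None,fx=3,fy=3))
  for n in ['jar_red_center','jar_green_center','gate_left','gate_right','paddle_left']:
    print(c,n,[(np.round(r['point'],3).tolist(),round(r['p'],2)) for r in pinpoint(c,n)[:2]])
print(arm.observe()['force'])
```

```text
4.275 [ 0.43979484 -0.01205242  0.25066831] [-0.65052051  0.56532346  1.51212149]
top jar_red_center [([0.703, 0.021, 0.043], 0.86), ([0.462, 0.422, -0.001], 0.63)]
top jar_green_center [([0.633, -0.092, 0.059], 0.66)]
top gate_left [([0.655, 0.013, 0.116], 0.61)]
top gate_right [([0.662, -0.086, 0.077], 0.66), ([0.632, -0.455, 0.002], 0.55)]
top paddle_left [([0.45, -0.014, 0.072], 0.75)]
scene jar_red_center [([0.742, 0.027, 0.039], 0.65)]
scene jar_green_center [([0.639, -0.094, 0.059], 0.49)]
scene gate_left [([0.655, 0.014, 0.111], 0.61), ([0.64, -0.096, 0.058], 0.49)]
scene gate_right [([0.666, -0.084, 0.073], 0.7)]
scene paddle_left [([0.448, -0.012, 0.08], 0.89)]
[-2.31722438 -0.31898831  0.54162408]
```

View pics/scene2.png

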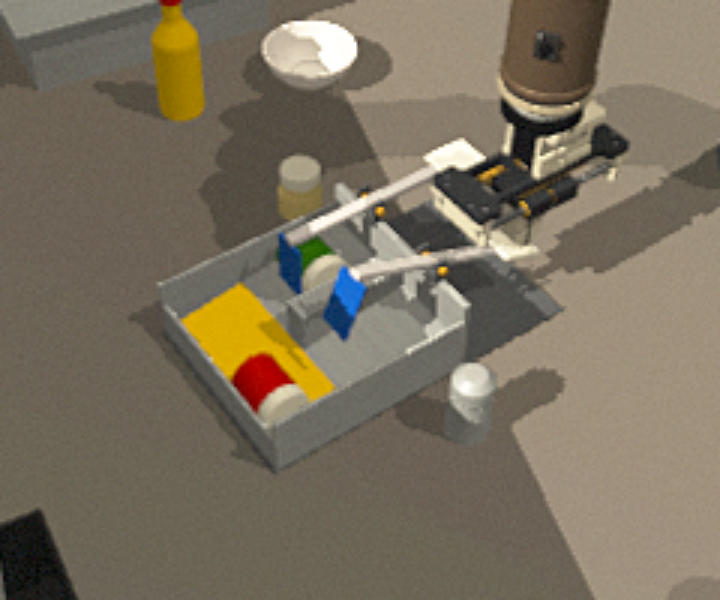

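The gate is up at (345,300) in the crop and the red jar is in the tray at (268,385). I'll let it settle and check once more before letting the paddle up.

Request:
{"api": "arm_command", "payload": {
  "motion": [
    [0,0,0,0,0,0,0],
    [0,0,0,0,0,0,0],
    [0,0,0,0,0,0,0],
    [0,0,0,0,0,0,0]
  ]
}}

```text
clock: 5.38
position: [0.4403, -0.0119, 0.2517]
ee_rot: [-0.101, 1.568, 0.101]
force: [-1.9, 0.4, 0.1]
width: 0.005
```

Run:
```python
from h import *
for c in ['top','scene','top']:
  get_image(c)
  for r in pinpoint(c,'jar_red_center')[:1]:
    p=np.array(r['point']);d=R.from_euler('z',-7.5,degrees=True).apply(p-[.6204,-.0402,0]);print(c,d.round(3),r['p'])
```

```text
scene [0.127 0.053 0.041] 0.91
top [0.126 0.049 0.038] 0.62
```

The jar is at rest in the tray (dispenser x about 126 mm, z about 40 mm). Releasing the paddle.

Request:
{"api": "arm_command", "payload": {
  "motion": [
    [0,-14,0,0,0,0,0],
    [0,-14,0,0,0,0,0],
    [0,-15,0,0,0,0,0],
    [0,-30,0,0,0,0,0],
    [0,-40,0,0,0,0,0]
  ]
}}

```text
clock: 6.3
position: [0.4403, -0.012, 0.3665]
ee_rot: [-0.101, 1.568, 0.1]
force: [0.1, 0.6, -0.1]
width: 0.005
```

Request:
{"api": "arm_command", "payload": {
  "motion": [
    [0,-20,0,0,0,0,0],
    [0,0,0,0,0,0,0],
    [0,0,0,0,0,0,0],
    [0,0,0,0,0,0,0]
  ]
}}

```text
clock: 6.8
position: [0.44, -0.0119, 0.3841]
ee_rot: [-0.101, 1.57, 0.101]
force: [-0.0, -0.1, -0.0]
width: 0.003
```

Run:
```python
from h import *
for c in ['top','scene']:
  d=get_image(c);cv2.imwrite(f'pics/{c}3.png',cv2.resize(d['frame'][100:300,200:440,::-1],None,fx=3,fy=3))
  for n in ['jar_red_center','jar_green_center','gate_left','gate_right','paddle_left','paddle_right','shaker','spare_jar','steel_cup','squeeze_bottle','bowl','spoon']:
    print(c,n,[(np.round(r['point'],3).tolist(),round(r['p'],2)) for r in pinpoint(c,n)[:1]])
s=arm.observe();print(s['clock'],s['position'],s['force'])
```

```text
top jar_red_center [([0.74, 0.024, 0.038], 0.92)]
top jar_green_center [([0.632, -0.091, 0.058], 0.69)]
top gate_left [([0.649, 0.012, 0.077], 0.72)]
top gate_right [([0.662, -0.087, 0.075], 0.73)]
top paddle_left [([0.446, -0.013, 0.115], 0.66)]
top paddle_right [([0.457, -0.111, 0.116], 0.95)]
top shaker [([0.58, 0.126, 0.003], 0.71)]
top spare_jar [([0.588, -0.224, 0.004], 0.8)]
top steel_cup [([0.46, 0.42, -0.002], 0.79)]
top squeeze_bottle [([0.631, -0.451, 0.001], 0.97)]
top bowl [([0.464, -0.443, 0.002], 0.56)]
top spoon [([0.64, 0.433, -0.0], 0.73)]
scene jar_red_center [([0.742, 0.028, 0.041], 0.94)]
scene jar_green_center [([0.639, -0.092, 0.058], 0.73)]
scene gate_left [([0.653, 0.015, 0.074], 0.6)]
scene gate_right [([0.664, -0.084, 0.078], 0.65)]
scene paddle_left [([0.445, -0.009, 0.118], 0.77)]
scene paddle_right [([0.46, -0.11, 0.116], 0.76)]
scene shaker [([0.58, 0.121, -0.002], 0.75)]
scene spare_jar [([0.738, 0.031, 0.041], 0.72)]
scene steel_cup [([0.464, 0.424, -0.002], 0.67)]
scene squeeze_bottle [([0.634, -0.461, 0.0], 0.78)]
scene bowl [([0.461, -0.447, 0.0], 0.82)]
scene spoon [([0.636, 0.431, -0.003], 0.98)]
8.1 [ 0.44029987 -0.0119267   0.38473587] [-0.50423522 -0.69725241  0.75520826]
```

View pics/scene3.png

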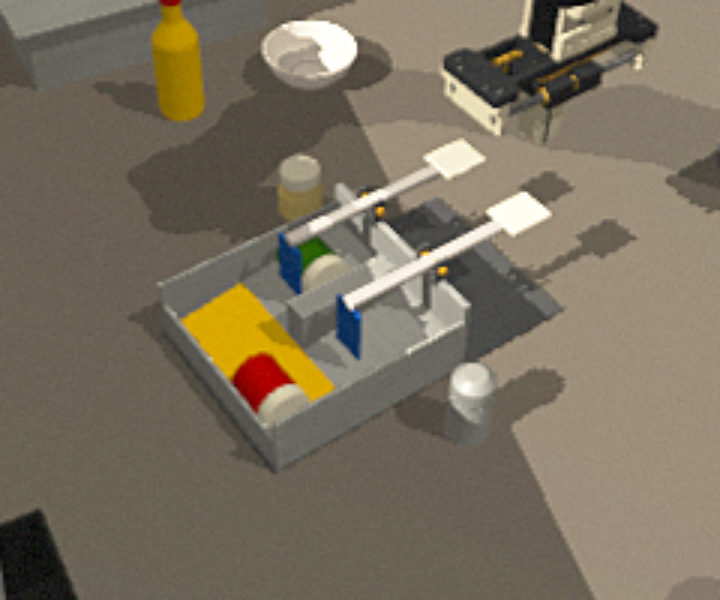

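The gate is shut at (350,325), the red jar lies in the tray at (268,385), the green jar is still behind its gate, and the gripper is clear. Handing in.

```bash
python3 -c "
from cell import arm
print(arm.sign_off())"
```

```text
the job is handed in; nothing more can be done
None
```

I pressed the left lane's paddle (the red jar's lane) with closed fingertips, going down about 45 mm. I held it until the red jar rolled into the tray, then let it up, raised the gripper clear and handed in at about 8 s. The sign-off reported no verdict.

- **Red jar:** at rest in the tray in both cameras, about 126 mm along the dispenser's x and 40 mm high.
- **Paddle and gates:** both paddles are back at about 116 mm, and both gates read 74–78 mm, their shut height.
- **Green jar and bystanders:** everything is where it started to within the networks' error of about 1 cm.
- **Disagreements:** right after the press, the top camera put the red jar at x = 0.703 m and the scene camera at 0.742 m. It was still rolling then, and later readings agreed. In the last scene image, the network reported the tray jar as the spare jar. The picture and the top camera both show the spare jar in its place.

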